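# Find the gluing weight that rattles

## Robot

A 6-joint arm with a two-finger parallel gripper is mounted at the origin on the work surface. World frame = base frame: x ahead of the robot, y to its left, z up, the work surface at z = 0. Lengths are in m, angles in rad, forces in N, time in s.
With the tool pointing down it reaches from about 0.35 to 0.925 m from the base axis. Payload 6.4 kg.
Tool frame: the origin (TCP) lies midway between the tips of the shut fingers; the grasp point (between the pads) lies 19 mm behind it; z points along the fingers, y is the direction in which the jaws open and shut (so a half turn about z gives the same grasp; the last joint's range is limited). The gripper opens to 94 mm and grips with 3 to 60 N. Pads are 16 mm wide; open, the fingers measure 119 mm over their backs; the gripper's body (75 mm by 177 mm) begins 78 mm behind the grasp point.
Start: joints at [0.962, 0.245, 1.558, -0, 1.339, -0.174], TCP at [0.274, 0.59, 0.205] pointing down, gripper open.
Joint ranges: [-3.13, 3.13], [-1.02, 2.26], [0.13, 2.54], [-0.95, 4.09], [0.21, 2.88], [-2.74, 2.74]. Speed limits (rad/s): [2.57, 2.57, 3.14, 3.14, 3.14, 3.14].

## Interface

Orientations are given as a unit quaternion [w, x, y, z].
In Python, from rig import observe, grab_frame, get_calibration, hand_in gives the robot as it stands.
- The arm moves only by the tool send_rows, never from a script. Its argument "commands" is a list that holds one entry, the list of rows, each a list of 7 numbers: the shift along the world's x, y, z in m, then the turn, a rotation vector about the world's x, y, z in rad, then the opening, from 0 (shut) to 1 (fully open). In form: [[[tx, ty, tz, rx, ry, rz, gripper], ...]]. A call has 1 to 12 rows; each row is the pose to reach, as a shift and turn from the pose commanded when the call began; what a row does not reach only later rows make up. A row lasts 1/8 s, in which the tool goes at most 62.5 mm and 10.7 degrees, less where a joint would pass 70% of its speed; a pose out of reach is approached as far as the arm can. A call with a gripper value outside its range is refused whole. The fingers move at their own pace and stop on an object; the grip force is fixed at half the most. Time passes only in rows, so rows that repeat a pose let the fingers close. It gives the time, the measured TCP pose, the force and the opening at its end, in the units of the state.
- observe(): the state, without advancing time (a new reading comes with each control period).
- grab_frame(name): name is "scene" or "side" or "wrist"; returns the picture (384x512x3 uint8, blue, green, red); there is no depth.
- get_calibration(name): a dict with "camera_matrix" (3x3 intrinsics, pixels), "R" (3x3) and "t" (3): a world point X has camera coordinates R X + t; the wrist camera has in their place "T_tool_cam" (4x4, takes a point from camera to tool coordinates, whose origin is the TCP and whose axes are the flange's). Camera axes: x right, y down, z forward; pixel columns grow to the right and rows downward; lengths in m; the calibration is good to about 2 mm. A picture is of the moment at which its call begins: read the wrist's pose just before it. get_calibration takes no time and is no camera call.
- hand_in(): hands the job in, once; it reports no verdict.
The state is a dict: "clock": time; "joint_pos": joint angles; "joint_vel": joint speeds; "joint_efforts": joint torques, N m; "ee_pos": TCP position; "tool_rot": TCP orientation; "wrist_force": force on the tool from outside, world axes, zero at the start; "moment": the same for the moment, N m; "finger_gap": finger opening in m.
Only numpy, scipy, OpenCV 4.12 (cv2) and the standard library are available. Lean on these libraries where they do the work, as an engineer would, in place of code of your own. Each camera call takes 0.05 s, during which the arm holds its last target. There are 200 camera calls.

## Task

One of the three closed steel gluing weights on the luthier's bench has a core that has come loose inside: lift them, gently shake or rock them without tipping them far over, and feel which one it is. Seat that one upright and fully home in the bore of the wooden repair block without forcing it, and leave the other two standing where they were found.

Things in the scene. Friction and masses are not known exactly. Their poses are not given: they have to be found in the camera images.
- weight_a: closed round steel gluing weight, one of three alike, 98 mm high. From the underside up: solid foot 48 mm across, 22 mm high, edge bevelled; sealed housing 76 mm across, from 22 to 68 mm; round wooden knob to grip, 30 mm across, from 68 to 98 mm. Each about 0.55 kg, varying some 10 percent, loose or not. Origin at the centre of its underside, z up its axis
- weight_b: another weight just like weight_a, same origin. Each holds a 0.25 kg metal core in a round chamber, its floor 26 mm above the underside. In two the core is packed tight; in one (any of the three, it changes) it is loose and can slide about 19 mm from the middle in any sideways direction on the slippery flat floor, and stays where it stops while the weight is level
- weight_c: another weight just like weight_a, same origin. From outside nothing tells which is loose. Tipping a held weight some 20 to 25 degrees, or a short sideways jerk, makes a loose core slide across, with a light knock; brought level again its balance has shifted (about 0.09 N m between lying at one side and at the other). A tight one feels the same after either tip
- nest: fixed wooden repair block, 120 x 120 x 32 mm, with a round bore 50 mm across (bevelled mouth), 18 mm deep, in the middle of its top; origin at the centre of its underside. A weight's 48 mm foot fits it with 1 mm to spare all round; fully home, the housing's lower edge stands 4 mm above the block
- nest_floor (a point): centre of the bore's floor, 14 mm above the bench; a weight's origin lies here when it is fully home
- rosin: bystander, to be left alone: amber rosin cake, round, 50 mm across, 16 mm high; origin under its centre
- varnish_jar: bystander, to be left alone: amber jar, 56 mm across, 75 mm high; origin under its centre
- oil_bottle: bystander, to be left alone: amber bottle, 44 mm across, 110 mm high; origin under its centre
- spool_clamp: bystander, to be left alone: wooden spool, 40 mm across, 62 mm high, standing; origin under its centre
- cork_block: bystander, to be left alone: cork block 70 x 45 x 30 mm; origin under its centre
- brush: bystander, to be left alone: brush 180 mm long, lying along its x axis; origin under its middle
- glue_dish: bystander, to be left alone: white dish, 80 mm across, 30 mm high; origin under its centre
There are look-alikes about, which are no part of the job. Leave any blue or purple look-alike of the weight_a alone.

How it is judged:
By the outcome, as a careful person would: the job done as asked, in the order asked, and still so for the second after the job is handed in, with the robot touching nothing.
It also fails if it takes over 72 s, if anything falls off the work surface, if the arm or the gripper's body presses on something with over 40 N, if the wrist force passes 120 N, or if a joint passes its speed limit or range.

## Working session

There is one attempt and no reset: what is moved stays moved. The work goes in short steps, Python scripts to look and compute and a tool call to move; the robot and the scene stay as the last step left them, time stands still between calls to the robot, and variables do not carry over. Pictures are saved under pics/ and viewed, about 8 in all and at most 12, crops included, and the job is handed in when it is done.

Besides the shell and the picture viewer there is one more tool, called after "Request:" as name(argument=value, ...), one argument or row to a line, values as JSON. send_rows: Moves the arm, as the interface text tells. Its arguments: {"type":"object","properties":{"commands":{"type":"array","items":{"type":"array","items":{"type":"array","items":{"type":"number"}}}}},"required":["commands"]}

```bash
mkdir -p pics; ls
python3 - <<'E'
from rig import *
import cv2,numpy as np
s=observe();print(s)
for n in("scene","side","wrist"):
    c=get_calibration(n);print(n,{k:np.round(v,4).tolist() for k,v in c.items() if k!='x'})
a=grab_frame("scene");b=grab_frame("side")
cv2.imwrite("pics/scene.png",a);cv2.imwrite("pics/side.png",b)
E
```

```text
pics
{'clock': 0.0, 'joint_pos': array([ 9.61916294e-01,  2.45778030e-01,  1.55897099e+00,  4.97370420e-07,
        1.33865324e+00, -1.74084584e-01]), 'joint_vel': array([ 0.0006766 , -0.00057773,  0.00025164,  0.00029029, -0.00013156,
        0.00101346]), 'joint_efforts': array([ 1.11569538e-03, -4.15851617e+01, -3.14596796e+01,  6.84780045e-02,
        3.32659506e-02, -1.25537213e-04]), 'ee_pos': array([0.27345   , 0.58905272, 0.20439152]), 'tool_rot': array([-3.45460134e-04,  2.15689300e-01,  9.76461626e-01, -8.36259165e-04]), 'wrist_force': array([ 0.80241243,  0.53230761, -0.18191645]), 'moment': array([-0.01855169, -0.00284943, -0.02908972]), 'finger_gap': 0.0938199402223315}
scene {'camera_matrix': [[368.8973, 0.0, 254.1344], [0.0, 368.8973, 189.9396], [0.0, 0.0, 1.0]], 'R': [[-0.5301, 0.8478, 0.0147], [0.5945, 0.384, -0.7065], [-0.6046, -0.3658, -0.7076]], 't': [0.2963, -0.2774, 1.3501]}
side {'camera_matrix': [[362.3284, 0.0, 251.4172], [0.0, 362.3284, 189.1694], [0.0, 0.0, 1.0]], 'R': [[0.8715, -0.4901, -0.0176], [-0.3073, -0.5178, -0.7984], [0.3822, 0.7012, -0.6018]], 't': [-0.4617, 0.1998, 0.5744]}
wrist {'camera_matrix': [[337.5735, 0.0, 261.9473], [0.0, 337.5735, 196.0866], [0.0, 0.0, 1.0]], 'T_tool_cam': [[0.001, -0.9692, -0.2464, 0.0715], [1.0, 0.0009, 0.0006, -0.0007], [-0.0004, -0.2464, 0.9692, -0.1799], [0.0, 0.0, 0.0, 1.0]]}
```

View pics/scene.png

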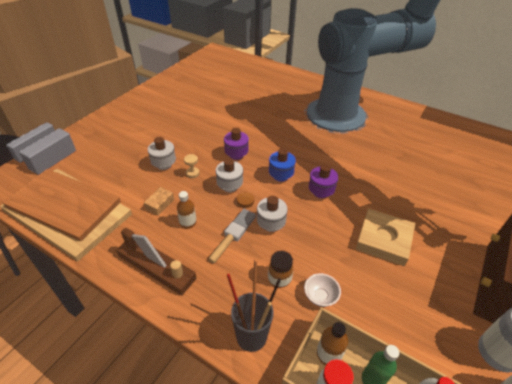

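View pics/side.png

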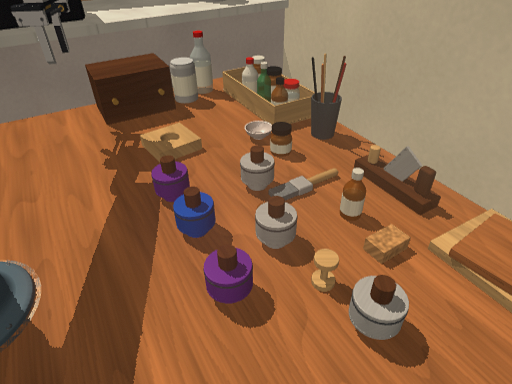

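Scene: grey weights with knob tops near (160,140), (229,165) and (271,201), bore near (387,231). In the side view the same weights have knob tops at (384,285), (276,202) and (257,151), bore (170,137). The blue and purple ones are look-alikes.

```bash
cat > h.py <<'E'
import numpy as np,cv2
from rig import *
from scipy.spatial.transform import Rotation as Ro
def cam(n,s=None):
    c=get_calibration(n);K=np.array(c["camera_matrix"])
    if n=="wrist":
        T=np.array(c["T_tool_cam"]);R=Ro.from_quat(np.roll(s["tool_rot"],-1)).as_matrix()
        return K,R@T[:3,:3],R@T[:3,3]+s["ee_pos"]
    R=np.array(c["R"]);return K,R.T,-R.T@np.array(c["t"])
def ray(n,p,s=None):
    K,R,o=cam(n,s);d=R@np.linalg.inv(K)@[p[0],p[1],1];return o,d/np.linalg.norm(d)
def plane(n,p,z,s=None):
    o,d=ray(n,p,s);return o+d*(z-o[2])/d[2]
def tri(p,q):
    A=0;b=0
    for o,d in(ray("scene",p),ray("side",q)):
        M=np.eye(3)-np.outer(d,d);A=A+M;b=b+M@o
    return np.linalg.solve(A,b)
E
python3 - <<'E'
from h import *
for n,p,q,z in[("A",(160,140),(384,285),.098),("B",(229,165),(276,202),.098),("C",(271,201),(257,151),.098),("nest",(387,231),(170,137),.032),
 ("spool",(191,158),(326,259),.062),("jar",(281,258),(281,128),.075),("oil",(183,196),(357,174),.11),("purp",(236,133),(227,255),.098),("blue",(282,156),(193,195),.098),("purp2",(323,172),(168,162),.098)]:
    print(n,tri(p,q).round(3),plane("scene",p,z).round(3),plane("side",q,z).round(3))
E
```

```text
A [ 0.548 -0.334  0.093] [ 0.552 -0.327  0.098] [ 0.546 -0.338  0.098]
B [ 0.523 -0.105  0.088] [ 0.533 -0.098  0.098] [ 0.516 -0.115  0.098]
C [0.58  0.061 0.091] [0.587 0.064 0.098] [0.574 0.051 0.098]
nest [0.466 0.332 0.032] [0.463 0.333 0.032] [0.466 0.328 0.032]
spool [ 0.533 -0.236  0.059] [ 0.535 -0.232  0.062] [ 0.532 -0.239  0.062]
jar [0.703 0.158 0.071] [0.705 0.16  0.075] [0.699 0.149 0.075]
oil [ 0.692 -0.125  0.101] [ 0.698 -0.118  0.11 ] [ 0.682 -0.134  0.11 ]
purp [ 0.391 -0.172  0.086] [ 0.403 -0.163  0.098] [ 0.387 -0.183  0.098]
blue [ 0.405 -0.004  0.083] [0.422 0.004 0.098] [ 0.399 -0.022  0.098]
purp2 [0.402 0.124 0.085] [0.421 0.127 0.098] [0.396 0.107 0.098]
```

Request:
send_rows(
  commands=[
    [[0.035,-0.045,0,0,0,0,1],[0.07,-0.095,0,0,0,0,1],[0.105,-0.14,0,0,0,0,1],[0.14,-0.19,0,0,0,0,1],[0.17,-0.23,0,0,0,0,1],[0.192,-0.257,0,0,0,0,1],[0.192,-0.257,0,0,0,0,1]],
  ],
)

```text
clock: 0.98
ee_pos: [0.4667, 0.3309, 0.2051]
tool_rot: [-0.0, 0.217, 0.976, -0.0]
wrist_force: [-0.6, -0.3, 0.4]
finger_gap: 0.094
```

Run:
```python
from h import *
s=observe();f=grab_frame("wrist");cv2.imwrite("pics/w1.png",f)
print(s["clock"],s["ee_pos"],s["tool_rot"])
np.savez("s1.npz",**s)
```

```text
0.975 [0.46672002 0.33089657 0.20506459] [-2.81641497e-04  2.17449029e-01  9.76071613e-01 -2.14913128e-04]
```

View pics/w1.png

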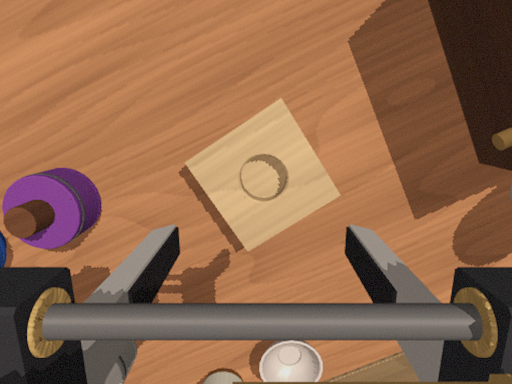

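Wrist view: bore mouth centred near (263,177), with the block's top face around it.

Run:
```python
from h import *
s=dict(np.load("s1.npz"));f=cv2.imread("pics/w1.png");g=cv2.cvtColor(f,cv2.COLOR_BGR2GRAY)
print(f[177,263],f[120,280],f[60,200])
c=cv2.HoughCircles(g,cv2.HOUGH_GRADIENT,1.2,40,param1=80,param2=15,minRadius=19,maxRadius=30)
for x in c[0]:
    if 200<x[0]<330 and 120<x[1]<240: print("hough",x,plane("wrist",x[:2],.032,s))
print(plane("wrist",(263.5,177),.032,s))
h=cv2.cvtColor(f,cv2.COLOR_BGR2HSV);m=((h[...,1]<125)&(h[...,2]>150)).astype(np.uint8)*255
m=cv2.morphologyEx(m,cv2.MORPH_OPEN,np.ones((3,3)))
for k in cv2.findContours(m,0,2)[0]:
    if cv2.contourArea(k)>4000:
        r=cv2.minAreaRect(k);print(r,plane("wrist",r[0],.032,s))
```

```text
[132 181 217] [139 186 222] [ 76 117 176]
hough [263.40002 178.20001  24.4    ] [0.46576885 0.33241899 0.032     ]
[0.46463627 0.33306446 0.032     ]
((264.01544189453125, 176.9957275390625), (114.53656768798828, 116.76470947265625), 56.14899444580078) [0.46486429 0.33356306 0.032     ]
```

Request:
send_rows(
  commands=[
    [[0.022,-0.052,0,0,0,0,1],[0.044,-0.104,0,0,0,0,0.8],[0.066,-0.156,0,0,0,0,0.7],[0.088,-0.208,0,0,0,0,0.7],[0.113,-0.27,0,0,0,0,0.7],[0.113,-0.27,0,0,0,0,0.7]],
  ],
)

```text
clock: 1.78
ee_pos: [0.5795, 0.0609, 0.2052]
tool_rot: [-0.0, 0.217, 0.976, -0.0]
wrist_force: [-0.7, 0.0, -0.0]
finger_gap: 0.0661
```

Run:
```python
from h import *
s=observe();f=grab_frame("wrist");cv2.imwrite("pics/w2.png",f)
print(s["clock"],s["ee_pos"],s["tool_rot"])
np.savez("s2.npz",**s)
```

```text
1.775 [0.5794661  0.06088773 0.2052178 ] [-1.37389030e-04  2.17188379e-01  9.76129699e-01 -5.10338609e-06]
```

View pics/w2.png

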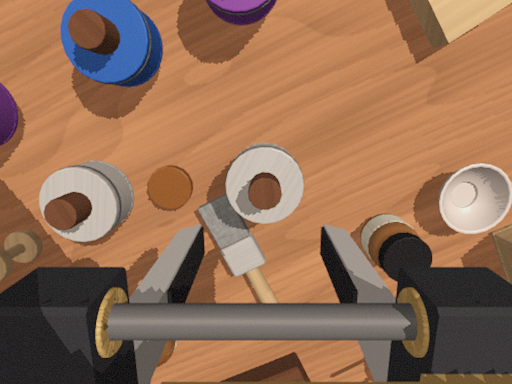

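Wrist view over weight C: housing top face centred near (264,184), knob top near (265,193). The brush lies right beside its foot, and weight B is at left, housing (78,205), knob (62,212).

Run:
```python
from h import *
s=dict(np.load("s2.npz"))
print(plane("wrist",(264.5,184.5),.068,s),plane("wrist",(265,193),.098,s))
print("B",plane("wrist",(78,204),.068,s),plane("wrist",(61,213),.098,s))
```

```text
[0.57810298 0.06368139 0.068     ] [0.57917284 0.06341498 0.098     ]
B [ 0.51879236 -0.10926981  0.068     ] [ 0.51904197 -0.1085753   0.098     ]
```

Request:
send_rows(
  commands=[
    [[-0.001,0.0025,-0.05,0,0,0,0.6],[-0.001,0.0025,-0.1,0,0,0,0.6],[-0.001,0.0025,-0.132,0,0,0,0.6],[-0.001,0.0025,-0.132,0,0,0,0.6],[-0.001,0.0025,-0.132,0,0,0,0],[-0.001,0.0025,-0.132,0,0,0,0],[-0.001,0.0025,-0.132,0,0,0,0],[-0.001,0.0025,-0.132,0,0,0,0],[-0.001,0.0025,-0.132,0,0,0,0]],
  ],
)

```text
clock: 2.95
ee_pos: [0.5781, 0.0649, 0.0741]
tool_rot: [0.0, 0.216, 0.976, 0.0]
wrist_force: [-1.8, -0.8, 4.2]
finger_gap: 0.0292
```

Request:
send_rows(
  commands=[
    [[0,0,0.02,0,0,0,0],[0,0,0.06,0,0,0,0],[0,0,0.08,0,0,0,0],[0,0,0.08,0,0,0,0],[0,0,0.08,0,0,0,0],[0,0,0.08,0,0,0,0]],
  ],
)

```text
clock: 3.7
ee_pos: [0.5766, 0.0651, 0.1515]
tool_rot: [-0.002, 0.216, 0.976, -0.0]
wrist_force: [-0.0, -0.2, -6.2]
finger_gap: 0.0296
```

Run:
```python
from h import *
s=observe();print(s["clock"],s["ee_pos"].round(4),s["wrist_force"].round(2),s["moment"].round(4),s["finger_gap"])
```

```text
3.7 [0.5766 0.0651 0.1515] [-0.01 -0.16 -6.21] [ 0.0134  0.0043 -0.0175] 0.02959645063946666
```

Request:
send_rows(
  commands=[
    [[0,0,0,0.13,-0.06,0,0],[0,0,0,0.26,-0.12,0,0],[0,0,0,0.37,-0.17,0,0],[0,0,0,0.37,-0.17,0,0],[0,0,0,0.37,-0.17,0,0],[0,0,0,0.26,-0.12,0,0],[0,0,0,0.13,-0.06,0,0],[0,0,0,0,0,0,0],[0,0,0,0,0,0,0],[0,0,0,0,0,0,0],[0,0,0,0,0,0,0]],
  ],
)

```text
clock: 5.08
ee_pos: [0.5774, 0.0645, 0.1532]
tool_rot: [-0.0, 0.216, 0.976, 0.0]
wrist_force: [-0.6, 0.6, -5.5]
finger_gap: 0.0295
```

```bash
cat > o.py <<'E'
from h import *
s=observe();R=Ro.from_quat(np.roll(s["tool_rot"],-1)).as_matrix()
print(s["clock"],s["ee_pos"].round(4),s["wrist_force"].round(2),"M",s["moment"].round(4),"Mtool",(R.T@s["moment"]).round(4),"ztool",R[:,2].round(3),s["finger_gap"])
E
python3 o.py
```

```text
5.075 [0.5774 0.0645 0.1532] [-0.62  0.55 -5.47] M [0.0204 0.0092 0.0223] Mtool [-0.0146  0.017  -0.0222] ztool [-0.     0.001 -1.   ] 0.029525002182270405
```

Request:
send_rows(
  commands=[
    [[0,0,0,-0.13,0.06,0,0],[0,0,0,-0.26,0.12,0,0],[0,0,0,-0.37,0.17,0,0],[0,0,0,-0.37,0.17,0,0],[0,0,0,-0.37,0.17,0,0],[0,0,0,-0.26,0.12,0,0],[0,0,0,-0.13,0.06,0,0],[0,0,0,0,0,0,0],[0,0,0,0,0,0,0],[0,0,0,0,0,0,0],[0,0,0,0,0,0,0]],
  ],
)

```text
clock: 6.45
ee_pos: [0.5779, 0.0655, 0.1534]
tool_rot: [-0.0, 0.215, 0.977, -0.0]
wrist_force: [-0.0, 0.5, -5.7]
finger_gap: 0.0294
```

```bash
python3 o.py
```

```text
6.45 [0.5779 0.0655 0.1534] [-0.02  0.55 -5.75] M [-0.0301  0.0713  0.0029] Mtool [ 0.0572  0.0521 -0.0029] ztool [-0.001 -0.001 -1.   ] 0.029449644561211186
```

```bash
cat > avg.py <<'E'
from h import *
M=[];F=[]
for i in range(8):
    s=observe();R=Ro.from_quat(np.roll(s["tool_rot"],-1)).as_matrix();M.append(R.T@s["moment"]);F.append(s["wrist_force"]);grab_frame("side")
print(s["clock"],s["ee_pos"].round(4),"Mtool",np.mean(M,0).round(4),"sd",np.std(M,0).round(4),"F",np.mean(F,0).round(2))
E
python3 avg.py
```

```text
6.8 [0.5778 0.0653 0.1533] Mtool [0.0461 0.0278 0.001 ] sd [0.0094 0.025  0.0292] F [ 0.16  0.2  -5.73]
```

Request:
send_rows(
  commands=[
    [[0,0,0,0.13,-0.06,0,0],[0,0,0,0.26,-0.12,0,0],[0,0,0,0.37,-0.17,0,0],[0,0,0,0.37,-0.17,0,0],[0,0,0,0.37,-0.17,0,0],[0,0,0,0.26,-0.12,0,0],[0,0,0,0.13,-0.06,0,0],[0,0,0,0,0,0,0],[0,0,0,0,0,0,0],[0,0,0,0,0,0,0]],
  ],
)

```text
clock: 8.1
ee_pos: [0.5777, 0.0656, 0.1533]
tool_rot: [-0.0, 0.215, 0.977, 0.001]
wrist_force: [-0.3, 0.2, -5.1]
finger_gap: 0.0294
```

```bash
python3 avg.py
```

```text
8.45 [0.5777 0.0645 0.1535] Mtool [-0.0477  0.0133  0.0002] sd [0.038  0.023  0.0293] F [-0.07 -0.01 -5.5 ]
```

Request:
send_rows(
  commands=[
    [[0,0,0,-0.13,0.06,0,0],[0,0,0,-0.26,0.12,0,0],[0,0,0,-0.37,0.17,0,0],[0,0,0,-0.37,0.17,0,0],[0,0,0,-0.37,0.17,0,0],[0,0,0,-0.26,0.12,0,0],[0,0,0,-0.13,0.06,0,0],[0,0,0,0,0,0,0],[0,0,0,0,0,0,0],[0,0,0,0,0,0,0]],
  ],
)

```text
clock: 9.75
ee_pos: [0.5777, 0.0646, 0.1538]
tool_rot: [-0.0, 0.216, 0.976, -0.001]
wrist_force: [0.5, 0.2, -5.4]
finger_gap: 0.0292
```

```bash
python3 avg.py
```

```text
10.1 [0.5778 0.0655 0.1532] Mtool [0.0356 0.012  0.0099] sd [0.0263 0.0275 0.0151] F [-0.07  0.17 -5.37]
```

Weight C's sideways balance swings +0.046 / −0.048 / +0.036 N m with the tips, so it is the loose one. I'm carrying it over the bore.

Request:
send_rows(
  commands=[
    [[-0.015,0.035,0,0,0,0,0],[-0.033,0.08,0,0,0,0,0],[-0.053,0.125,0,0,0,0,0],[-0.073,0.17,0,0,0,0,0],[-0.09,0.215,0,0,0,0,0],[-0.105,0.25,0,0,0,0,0],[-0.113,0.2685,0,0,0,0,0],[-0.113,0.2685,-0.02,0,0,0,0],[-0.113,0.2685,-0.036,0,0,0,0],[-0.113,0.2685,-0.036,0,0,0,0],[-0.113,0.2685,-0.036,0,0,0,0]],
  ],
)

```text
clock: 11.52
ee_pos: [0.4653, 0.3329, 0.1174]
tool_rot: [0.0, 0.216, 0.976, -0.0]
wrist_force: [-0.4, 0.2, -5.4]
finger_gap: 0.0293
```

Run:
```python
from h import *
s=observe();print(s["clock"],s["ee_pos"],s["wrist_force"])
np.savez("s3.npz",**s)
w=grab_frame("wrist");a=grab_frame("side");b=grab_frame("scene")
cr=lambda f,x,y:cv2.resize(f[y:y+100,x:x+130],(390,300),interpolation=2)
cv2.imwrite("pics/w3.png",np.vstack([np.hstack([cr(a,105,70),cr(b,325,170)]),np.hstack([cr(w,200,100),cv2.resize(w,(390,300))])]))
```

```text
11.525 [0.46534248 0.33285565 0.11736671] [-0.374046    0.1557259  -5.44573184]
```

View pics/w3.png

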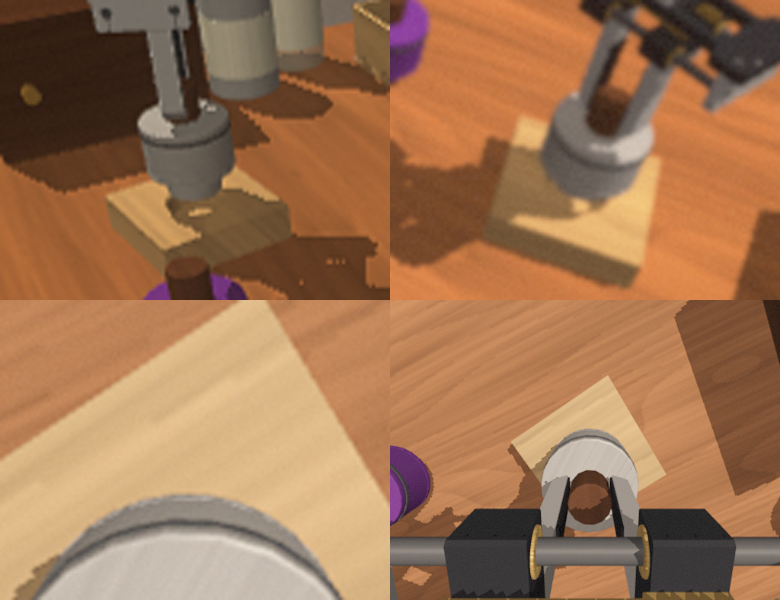

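The weight hangs upright just above the bore: side crop shows foot (200,195) over bore (195,208). I'll lower it gently.

Request:
send_rows(
  commands=[
    [[0,0,-0.006,0,0,0,0],[0,0,-0.011,0,0,0,0],[0,0,-0.014,0,0,0,0],[0,0,-0.017,0,0,0,0],[0,0,-0.018,0,0,0,0],[0,0,-0.018,0,0,0,0]],
  ],
)

```text
clock: 12.42
ee_pos: [0.4648, 0.3335, 0.0994]
tool_rot: [-0.0, 0.216, 0.976, -0.0]
wrist_force: [-0.6, -0.5, -5.9]
finger_gap: 0.0289
```

```bash
python3 avg.py
```

```text
12.775 [0.4648 0.3335 0.0995] Mtool [ 0.0726  0.0782 -0.0092] sd [0.0137 0.0228 0.0285] F [-0.29 -0.12 -5.66]
```

Request:
send_rows(
  commands=[
    [[0,0,-0.003,0,0,0,0],[0,0,-0.006,0,0,0,0],[0,0,-0.009,0,0,0,0],[0,0,-0.011,0,0,0,0],[0,0,-0.011,0,0,0,0]],
  ],
)

```text
clock: 13.45
ee_pos: [0.4649, 0.3335, 0.0888]
tool_rot: [0.0, 0.216, 0.976, -0.0]
wrist_force: [-1.2, -0.8, -2.0]
finger_gap: 0.0297
```

```bash
python3 avg.py
```

```text
13.8 [0.4649 0.3336 0.0888] Mtool [0.4965 0.2778 0.0247] sd [0.055  0.0411 0.0237] F [-1.77 -0.85 -1.17]
```

Request:
send_rows(
  commands=[
    [[-0.0005,-0.0003,0,0,0,0,0],[-0.001,-0.0005,0,0,0,0,0],[-0.001,-0.0005,0,0,0,0,0]],
  ],
)

```text
clock: 14.22
ee_pos: [0.4645, 0.3334, 0.0888]
tool_rot: [0.001, 0.216, 0.976, 0.001]
wrist_force: [0.7, 0.3, -2.6]
finger_gap: 0.0293
```

```bash
python3 avg.py
```

```text
14.575 [0.4644 0.3334 0.0888] Mtool [-0.376  -0.1323 -0.0078] sd [0.1029 0.0438 0.0388] F [ 1.24  1.34 -1.53]
```

Request:
send_rows(
  commands=[
    [[0.0005,0.0004,0,0,0,0,0],[0.0005,0.0004,-0.001,0,0,0,0],[0.0005,0.0004,-0.001,0,0,0,0],[0.0005,0.0004,-0.001,0,0,0,0]],
  ],
)

```text
clock: 15.12
ee_pos: [0.4647, 0.3335, 0.0887]
tool_rot: [0.0, 0.216, 0.976, -0.0]
wrist_force: [-1.6, 0.0, 6.4]
finger_gap: 0.0293
```

```bash
python3 avg.py
```

```text
15.475 [0.4647 0.3335 0.0887] Mtool [0.24   0.142  0.0029] sd [0.0235 0.023  0.0399] F [-0.85 -0.38  6.37]
```

The height stays at 0.0887 m as the load rises, so the foot is standing on something solid. I'll release, back off and check the seating.

Request:
send_rows(
  commands=[
    [[0,0,0.0005,0,0,0,0],[0,0,0.0005,0,0,0,0.5],[0,0,0.0005,0,0,0,0.6],[0,0,0.0005,0,0,0,0.6],[0,0,0.03,0,0,0,0.6],[0,0,0.07,0,0,0,0.6],[0,0,0.117,0,0,0,0.6],[0.04,-0.03,0.117,0,0,0,0.6],[0.06,-0.07,0.117,0,0,0,0.6],[0.08,-0.11,0.117,0,0,0,0.6],[0.08,-0.11,0.117,0,0,0,0.6]],
  ],
)

```text
clock: 16.9
ee_pos: [0.5452, 0.2212, 0.2041]
tool_rot: [-0.0, 0.218, 0.976, -0.0]
wrist_force: [0.0, 0.2, 1.2]
finger_gap: 0.057
```

Run:
```python
from h import *
s=observe();print(s["clock"],s["ee_pos"],s["wrist_force"])
np.savez("s4.npz",**s)
w=grab_frame("wrist");a=grab_frame("side");b=grab_frame("scene")
for n,f in zip(("w","a","b"),(w,a,b)):cv2.imwrite(f"pics/4{n}.png",f)
cr=lambda f,x,y:cv2.resize(f[y:y+100,x:x+130],(390,300),interpolation=2)
z=lambda f:cv2.resize(f,(390,300))
cv2.imwrite("pics/w4.png",np.vstack([np.hstack([cr(a,105,70),cr(b,325,170)]),np.hstack([z(w),z(a)])]))
```

```text
16.9 [0.54518071 0.22123796 0.20414544] [0.0449036  0.24371001 1.19820521]
```

View pics/w4.png

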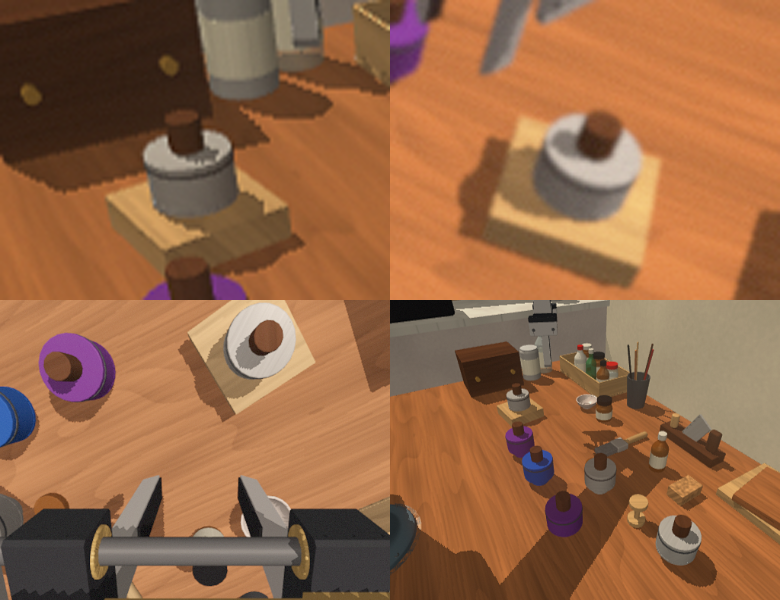

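Run:
```python
from h import *
print(tri((395,210),(166,109)))
a=cv2.imread("pics/side.png");b=cv2.imread("pics/4a.png")
a0=cv2.imread("pics/scene.png");b0=cv2.imread("pics/4b.png")
# knob/housing templates of the other two weights: shift between start and now
for n,i,j,x,y in(("A side",a,b,384,300),("A scene",a0,b0,161,150),("B scene",a0,b0,229,176),("blue",a0,b0,282,166)):
    t=i[y-24:y+24,x-20:x+20];r=cv2.matchTemplate(j[y-34:y+34,x-30:x+30],t,cv2.TM_CCOEFF_NORMED)
    m=cv2.minMaxLoc(r);print(n,round(m[1],2),m[3][0]-10,m[3][1]-10)
```

```text
[0.46769209 0.32993002 0.11187293]
A side 1.0 0 0
A scene 1.0 0 0
B scene 0.77 0 0
blue 0.89 0 0
```

```bash
python3 -c "
from rig import *
print(hand_in())"
```

```text
the job is handed in; nothing more can be done
None
```

I seated weight C, the loose one, in the bore of the repair block, and handed the job in with about 17 of the 72 s used.

- **Which one is loose:** I called the weight nearest the brush C. Tipping it about 23° each way and levelling it shifted its balance to +0.046, −0.048 and +0.036 N m. That is a swing of 0.08 to 0.09 N m, matching the loose core. I did not lift or test the other two weights, because this result was clear.
- **Seating:** The foot went past the bore's mouth without resistance. Near the bottom it touched the wall with 2 N or less, and I eased that off by about half a millimetre. It then stood firm under a light load.
- **Checks after release:** The weight stands upright, and its knob top measured 0.112 m above the bench, exactly the height expected when fully home. That measurement is only good to a few millimetres; the same method read 5 to 10 mm low on the weights at the start. The gripper height on contact agreed with fully home to about 0.6 mm.
- **The other weights:** Neither was touched. Image matching showed no movement for either, but B's match was weaker (0.77, against 1.0 for A), most likely because of the arm's shadow.

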